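# Tip an angle bracket onto its back against the chuck's end stop

### The job

Lay the tall angle bracket on its back on the magnetic chuck, ready for grinding: tip it over away from the end stop with your fingertips, holding it back by its foot so that it goes down gently all the way instead of dropping, then draw it back along the chuck until the whole sole of its foot is flat against the end stop. Only push it, never grip it or lift it off the chuck, leave the things around the chuck where they are, and finish clear of it.

Things in the scene. Friction and masses are not known exactly. Their poses are not given: they have to be found in the camera images.
- bracket: Tall L of black steel plate 6 mm thick, 80 mm wide, 0.7 to 1 kg, standing on its foot on the chuck. Origin: middle of the heel edge (outer bottom edge, where leg's back meets sole). Own axes: leg rises 160 mm along +z (x -6 to 0 mm), foot runs 100 mm along -x to the toe (z 0 to 6 mm), y across the width. +x points away from the end stop (within 0.15 rad). Laid on its back, its +x points down.
- toe (a point): Middle of the foot's bottom edge at the toe: bracket frame x = -100, y = 0, z = 0 mm. The bracket's centre of mass lies 21 mm to the foot's side of the heel edge and 51 mm up, so about 23 degrees past upright it falls by itself unless held. Laid on its back, the foot stands up 100 mm, sole towards the stop; pushed higher than about 60 mm up the foot, the leg lifts instead of sliding.
- sole_left (a point): Point on the sole of the bracket's foot near the heel: bracket frame x = -12, y = +36, z = 0 mm. The bracket slides on the chuck with a friction coefficient of about 0.55 to 0.8.
- sole_right (a point): Point on the sole of the bracket's foot near the heel, bracket frame x = -12, y = -36, z = 0 mm.
- chuck: Fixed magnetic chuck, switched off (no pull): flat steel block with thin brass lines across its top, 320 mm long (its x), 180 mm wide (its y), top face 72 mm above the bench. Origin: centre of its underside. Its +x points to the robot's right (world -y, within 0.3 rad); the end stop is at its left (-x) end. A switching key sticks out low on its -y side.
- stop (a point): Middle of the end stop's working face at the level of the chuck's top face (chuck frame x = -160, y = 0, z = 72 mm); axes as the chuck's. The stop is a steel plate 8 mm thick, 170 mm wide along y, bolted to the chuck's left end and standing 14 mm above the top face; its working face looks along the chuck's +x.
- oil_bottle: Bystander: white plastic bottle with a black cap, 62 mm diameter, 175 mm tall, standing on the bench beside the chuck. Origin: centre of its underside.
- v_block: Bystander: steel V-block 70 x 45 x 42 mm on the bench beside the chuck. Origin: centre of its underside.
- dressing_stick: Bystander: grey abrasive stick 130 x 26 x 26 mm lying on the bench beside the chuck. Origin: centre of its underside.
- small_bracket: Bystander: small black angle bracket (leg 50 mm, foot 45 mm, 40 mm wide) standing on the bench beside the chuck. Origin: middle of its heel edge.
Mind the look-alikes: they are no part of the job. There is more than one size of the bracket; the one meant has the size given above.

How it is judged (in metres and radians):
At the end, for the whole second after the job is handed in: The bracket lies on its back on the chuck (within 4 degrees), at rest, both sole points within 3 mm of the stop's working face, the heel at the level of the chuck's face and within 50 mm of the stop's middle along it (angle between bracket's own x axis and vertical above 3.07 rad and x of sole_left in the frame of stop between -0.005 and 0.003 m and x of sole_right in the frame of stop between -0.005 and 0.003 m and y of bracket in the frame of stop between -0.05 and 0.05 m and z of bracket in the frame of stop between -0.004 and 0.004 m and linear speed of bracket below 0.02 m/s and angular speed of bracket below 0.1 rad/s); the robot touches nothing.
It fails at once if the bracket was dropped or knocked over: it turned faster than 3 rad/s (angular speed of bracket above 3 rad/s).
It fails at once if the bracket was lifted: its heel edge rose more than 12 mm off the chuck (z of bracket in the frame of stop above 0.012 m).
It fails at once if the bracket came off the chuck (z of bracket in the frame of stop below -0.02 m).
It fails at once if the bracket was gripped or pressed hard (fingers on it with more than 30 N) (contact force between the fingers and bracket above 30 N).
It fails at once if a thing beside the chuck was moved more than 15 mm or tipped over (distance of any of oil_bottle, v_block, dressing_stick, small_bracket from where it was at the start of the episode above 0.015 m or angle between any of oil_bottle, v_block, dressing_stick, small_bracket's own z axis and vertical above 0.35 rad).
It also fails if it takes over 64 s, if anything falls off the work surface, if the arm or the gripper's body presses on something with over 40 N, if the wrist force passes 120 N, or if a joint passes its speed limit or range.

### The arm

A 6-joint arm with a two-finger parallel gripper is mounted at the origin on the work surface. World frame = base frame: x ahead of the robot, y to its left, z up, the work surface at z = 0. Lengths are in mm, angles in degrees, forces in N, time in s.
With the tool pointing down it reaches from about 400 to 825 mm from the base axis. Payload 7 kg.
Tool frame: the origin (TCP) lies at the very end of the fingers, on their centre line; the grasp point (between the pads) lies 19 mm behind it; x points along the fingers, y is the direction in which the jaws open and shut, and the axes are right-handed (so a half turn about x gives the same grasp; the last joint's range is limited). The gripper opens to 85 mm and grips with 20 to 120 N. Pads are 22 mm wide; open, the fingers measure 114 mm over their backs; the gripper's body (76 mm by 85 mm) begins 54 mm behind the grasp point. The pads swing forward as they close: fully open they stand 13 mm farther back than shut.
Start: joints at [90.82, 20.546, 0.682, 0, -70.136, -16.507], TCP at [182.524, 649.831, 198.002] pointing down, gripper open.
Joint ranges: [-176.03, 176.03], [-82.01, 121.73], [-58.28, 71.71], [-173.87, 95.51], [-174.79, -0.11], [-173.66, 173.66]. Speed limits (degrees/s): [136.94, 136.94, 172.46, 180, 180, 180].

### API

Orientations are given as [roll, pitch, yaw] about the fixed x, y, z axes, in that order (R = Rz(yaw) Ry(pitch) Rx(roll)).
In Python, from rig import robot, vision gives the robot as it stands. The module is installed in compiled form; this text tells all that it offers.
- The arm moves only by the tool drive_tool, never from a script. Its argument "steps" is a list of rows, each a list of 3 entries, a list of its own where there are three numbers: the opening, from 0 (shut) to 1 (fully open), then the shift along the tool's x, y, z in m, then the turn, a rotation vector about the tool's x, y, z in degrees. In form: [[grip, [tx, ty, tz], [wx, wy, wz]], ...]. A call has 1 to 12 rows; each row is the pose to reach, as a shift and turn from the pose measured when the call began, along the tool's axes at that moment; what a row does not reach only later rows make up. A row lasts 1/10 s, in which the tool goes at most 50 mm and 8.59 degrees, less where a joint would pass 70% of its speed; a pose out of reach is approached as far as the arm can. A call with a gripper value outside its range is refused whole. The fingers move at their own pace and stop on an object; "newtons" is the grip in N (left out, the last holds). Time passes only in rows, so rows that repeat a pose let the fingers close. It gives the time, the measured TCP pose, the force and the opening at its end, in the units of the state.
- robot.get_obs(): the state, without advancing time (a new reading comes with each control period).
- vision.capture(name): name is "scene" or "top" or "wrist"; returns the picture (420x560x3 uint8, red, green, blue); there is no depth.
- vision.camera_params(name): a dict with "fx", "fy", "cx", "cy" (pixels), "world_from_camera" (4x4, takes a point from camera to world coordinates); the wrist camera has in their place "mount" (4x4, takes a point from camera to tool coordinates, whose origin is the TCP and whose axes are the tool frame's). Camera axes: x right, y down, z forward; pixel columns grow to the right and rows downward; lengths in mm; the calibration is good to about 2 mm. A picture is of the moment at which its call begins: read the wrist's pose just before it. camera_params takes no time and is no camera call.
- robot.close_job(): hands the job in, once; it reports no verdict.
Trained networks look in the newest picture that a camera, given by its name, has taken for a name from the list of things; names that differ only in an ending like _2 or _b are one class to them, and where a whole thing is asked for, a point or a joint stands for the part that bears it (a point fixed in the world has none). Each returns a list of dicts, best first, with "conf" (0 to 1); they miss things now and then, are a little off and sometimes report something else, mostly with a low value. They report only what shows in the picture. A call takes as long as a camera call. They do not tell look-alikes from the thing itself.
- vision.outline_of(query, camera): "mask" (420x560 bool, what is visible of it) and "box" ([left, top, width, height] in pixels, round what is visible of it).
The state is a dict: "t": time; "joints": joint angles; "joint_vel": joint speeds; "effort": joint torques, N m; "tool_pos": TCP position; "tcp_rot": TCP orientation; "contact_force": force on the tool from outside, world axes, zero at the start; "wrist_torque": the same for the moment, N m; "grip_width": finger opening in mm.
Only numpy, scipy, OpenCV 4.12 (cv2) and the standard library are available. Lean on these libraries where they do the work, as an engineer would, in place of code of your own. Each camera call takes 0.05 s, during which the arm holds its last target. There are 200 camera calls.

## Working session

There is one attempt and no reset: what is moved stays moved. The work goes in short steps, Python scripts to look and compute and a tool call to move; the robot and the scene stay as the last step left them, time stands still between calls to the robot, and variables do not carry over. Pictures are saved under pics/ and viewed, about 8 in all and at most 12, crops included, and the job is handed in when it is done.

Besides the shell and the picture viewer there is one more tool, called after "Call:" by a JSON object that holds its "op" and its "data". drive_tool: Moves the arm, as the interface text tells. Its arguments: {"type":"object","properties":{"steps":{"type":"array"},"newtons":{"type":"number"}},"required":["steps"]}

```bash
mkdir -p pics; python3 - <<'E'
from rig import robot, vision
import cv2,numpy as np
np.set_printoptions(precision=4,suppress=True)
print(robot.get_obs())
for c in("scene","top"):
    im=vision.capture(c); cv2.imwrite(f"pics/{c}0.png",im[:,:,::-1])
    p=vision.camera_params(c); print(c,{k:(np.array(v) if k=="world_from_camera" else v) for k,v in p.items()})
    for q in("bracket","chuck","oil_bottle","v_block","dressing_stick","small_bracket"):
        print(q,[(round(d["conf"],2),d["box"]) for d in vision.outline_of(q,c)])
a=cv2.imread("pics/scene0.png");b=cv2.imread("pics/top0.png")
E
```

```text
{'t': 0.0, 'joints': array([ 90.8204,  20.5925,   0.6335,  -0.021 , -70.1365, -16.5058]), 'joint_vel': array([ 0.0652, -0.0329, -0.0163,  0.0584,  0.0131,  0.0378]), 'effort': array([  0.0021, -58.3324,  29.3422,   6.9369,  -0.0059,   0.    ]), 'tool_pos': array([182.3816, 649.3249, 197.0462]), 'tcp_rot': array([  94.8244,   89.9024, -100.8682]), 'contact_force': array([ 0.0875, -1.0668, -0.687 ]), 'wrist_torque': array([-0.0394, -0.005 , -0.0233]), 'grip_width': 85.28872266765848}
scene {'fx': 470.70043625019537, 'fy': 470.70043625019537, 'cx': 277.13565095178654, 'cy': 210.48535626440187, 'world_from_camera': array([[  -0.2764,    0.6504,   -0.7075, 1213.307 ],
       [   0.961 ,    0.1955,   -0.1957,  164.5283],
       [   0.011 ,   -0.734 ,   -0.6791,  666.891 ],
       [   0.    ,    0.    ,    0.    ,    1.    ]])}
bracket [(0.88, [357.9, 163.8, 35.8, 51.4]), (0.87, [255.3, 118.7, 67.2, 105.7]), (0.86, [330.4, 202.9, 89.9, 134.2])]
chuck [(0.61, [147.3, 153.1, 191.9, 121.1])]
oil_bottle [(0.73, [216.7, 213.2, 40.7, 88.7])]
v_block [(0.95, [277.1, 154.7, 35.4, 20.8]), (0.37, [251.3, 119.5, 68.0, 103.2]), (0.32, [147.9, 151.7, 189.5, 121.9])]
dressing_stick [(0.97, [108.7, 252.7, 75.3, 28.4])]
small_bracket []
top {'fx': 397.0674718309926, 'fy': 397.0674718309926, 'cx': 275.219931923194, 'cy': 212.64691477360955, 'world_from_camera': array([[ -0.0091,  -0.9954,   0.0955, 533.7159],
       [ -0.9998,   0.0108,   0.0171,  11.4703],
       [ -0.018 ,  -0.0953,  -0.9953, 703.0689],
       [  0.    ,   0.    ,   0.    ,   1.    ]])}
bracket [(0.76, [132.5, 62.4, 86.7, 133.5]), (0.61, [172.4, 286.4, 43.2, 40.1]), (0.57, [250.6, 186.8, 76.9, 66.0])]
chuck [(0.63, [236.1, 165.9, 234.7, 145.2])]
oil_bottle [(0.61, [289.4, 92.9, 39.5, 63.6])]
v_block [(0.96, [282.6, 311.3, 44.1, 40.1])]
dressing_stick [(0.62, [369.6, 119.6, 77.8, 26.0]), (0.43, [252.2, 184.5, 77.1, 68.4])]
small_bracket [(0.65, [332.1, 322.2, 34.7, 29.7])]
```

View pics/scene0.png

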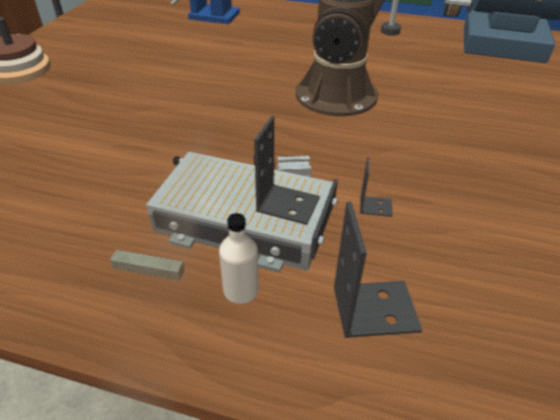

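View pics/top0.png

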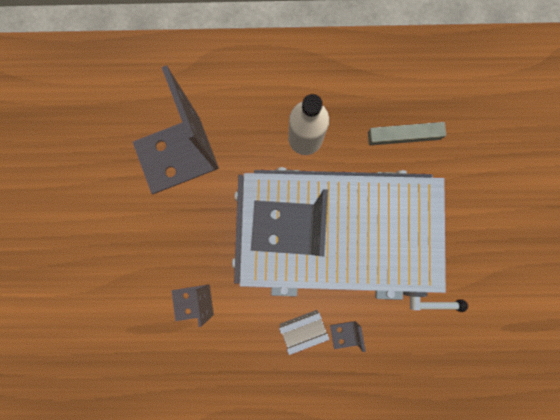

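The scene view shows the bracket on the chuck with its leg at (265,160), foot towards the stop at the right. In the top view the foot is at (255–312, 202–255), the leg top edge is near x≈325 and the stop is at x≈240. The big look-alike at (175,130) stands on the bench. I'll enlarge the top view to pick exact points.

```bash
python3 - <<'E'
import cv2
b=cv2.imread("pics/top0.png")[160:310,225:465]
b=cv2.resize(b,None,fx=3.3,fy=3.3,interpolation=cv2.INTER_CUBIC)
for i in range(0,240,20):cv2.putText(b,str(225+i),(int(i*3.3),10),0,.35,(0,0,255));cv2.line(b,(int(i*3.3),12),(int(i*3.3),18),(0,0,255))
for i in range(0,150,20):cv2.putText(b,str(160+i),(0,int(i*3.3)+4),0,.35,(0,0,255))
cv2.imwrite("pics/crop1.png",b)
E
```

```text
(no output)
```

View pics/crop1.png

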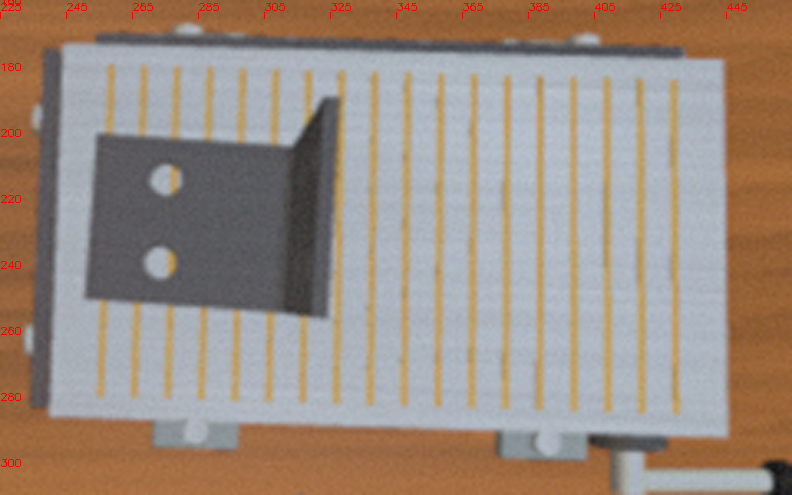

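```bash
cat > h.py <<'E'
import numpy as np
from rig import robot, vision
np.set_printoptions(precision=1,suppress=True)
from scipy.spatial.transform import Rotation as R
def ray(cam,uv,z):
    p=vision.camera_params(cam);T=np.array(p["world_from_camera"])
    d=T[:3,:3]@[(uv[0]-p["cx"])/p["fx"],(uv[1]-p["cy"])/p["fy"],1];o=T[:3,3]
    return o+d*(z-o[2])/d[2]
E
python3 - <<'E'
from h import *
c=lambda u,v,z:ray("top",(225+u/3.3,160+v/3.3),z)
for n,a in dict(TL=(62,45,72),BL=(48,416,72),TR=(724,59,72),BR=(728,437,72),stopT=(62,45,86),stopB=(48,416,86),toeT=(97,134,78),toeB=(86,298,78),inT=(290,147,78),inB=(284,311,78),legT=(340,97,232),legB=(328,317,232)).items(): print(n,c(*a))
TL,BL,TR,BR=[c(*a,72) for a in((62,45),(48,416),(724,59),(728,437))]
d=(TR+BR-TL-BL)/2;w=(TL+TR-BL-BR)/2;
print("len",np.linalg.norm(d),np.linalg.norm(w),"yaw",np.degrees(np.arctan2(d[1],d[0])),np.degrees(np.arctan2(w[1],w[0]))-90)
l=c(340,97,232)-c(328,317,232);f=(c(290,147,78)+c(284,311,78)-c(97,134,78)-c(86,298,78))/2
print("leg yaw",np.degrees(np.arctan2(l[1],l[0]))-90,"foot yaw",np.degrees(np.arctan2(f[1],f[0])),np.linalg.norm(l),np.linalg.norm(f))
print(R.from_euler("xyz",robot.get_obs()["tcp_rot"],degrees=True).as_matrix())
E
```

```text
TL [658.1  72.5  72. ]
BL [479.   79.4  72. ]
TR [ 647.1 -248.6   72. ]
BR [ 466.8 -241.5   72. ]
stopT [655.3  71.1  86. ]
stopB [480.2  77.9  86. ]
toeT [613.3  55.1  78. ]
toeB [534.8  60.7  78. ]
inT [605.9 -37.5  78. ]
inB [527.8 -33.2  78. ]
legT [606.2 -43.9 232. ]
legB [527.  -37.9 232. ]
len 321.1975442816521 179.86531933862977 yaw -92.06409519556941 -92.23245686437392
leg yaw -94.3302352460127 foot yaw -94.39342127251278 79.43255680215022 93.52319128740936
[[ 0.  -0.3 -1. ]
 [ 0.  -1.   0.3]
 [-1.  -0.   0. ]]
```

```bash
cat >> h.py <<'E'
yaw=np.radians(-94.36); bx=np.array([np.cos(yaw),np.sin(yaw),0]); H=np.array([566.5,-41,72.])
def Rdown(deg):
    y=np.array([np.cos(np.radians(deg)),np.sin(np.radians(deg)),0]);x=np.array([0,0,-1.])
    return np.c_[x,y,np.cross(x,y)]
def plan(pts,deg=-94.36):
    o=robot.get_obs();M=R.from_euler("xyz",o["tcp_rot"],degrees=True).as_matrix()
    print("t",o["t"],"tcp",o["tool_pos"],"F",o["contact_force"],"w",o["grip_width"])
    rv=R.from_matrix(M.T@Rdown(deg)).as_rotvec(degrees=True)
    for p in pts: print(p,"->",(M.T@(np.array(p)-o["tool_pos"])/1000).round(4).tolist(),rv.round(2).tolist())
def bp(x,z,y=0): # bracket-plane point: x along bx from heel, z above chuck
    return H+bx*x+np.array([0.997,-.076,0])*y+[0,0,z]
E
python3 - <<'E'
from h import *
plan([[182,650,320],bp(-65,248),bp(-65,125)])
E
```

```text
t 0.7 tcp [182.5 649.8 198. ] F [0.4 0.5 0.2] w 85.50769493654543
[182, 650, 320] -> [-0.122, -0.0, 0.0006] [-11.33, 0.0, 0.0]
[571.4  23.8 320. ] -> [-0.122, 0.4975, -0.5437] [-11.33, 0.0, 0.0]
[571.4  23.8 197. ] -> [0.001, 0.4975, -0.5437] [-11.33, 0.0, 0.0]
```

Call:
{"op": "drive_tool", "data": {"steps": [[0.76,[-0.05,0,0],[0,0,0]],[0.76,[-0.1,0,0],[-5,0,0]],[0.76,[-0.122,0.033,-0.036],[-11.3,0,0]],[0.76,[-0.122,0.066,-0.072],[-11.3,0,0]],[0.76,[-0.122,0.1,-0.109],[-11.3,0,0]],[0.76,[-0.122,0.133,-0.145],[-11.3,0,0]],[0.76,[-0.122,0.166,-0.181],[-11.3,0,0]],[0.76,[-0.122,0.2,-0.218],[-11.3,0,0]],[0.76,[-0.122,0.233,-0.254],[-11.3,0,0]],[0.76,[-0.122,0.266,-0.29],[-11.3,0,0]],[0.76,[-0.122,0.3,-0.327],[-11.3,0,0]],[0.76,[-0.122,0.333,-0.363],[-11.3,0,0]]]}}

```text
t: 1.9
tool_pos: [442.5, 229.2, 320.6]
tcp_rot: [-125.7, 89.9, 50.0]
contact_force: [1.3, 1.0, 0.6]
grip_width: 64.8
```

```bash
python3 - <<'E'
from h import *
plan([bp(-65,248),bp(-65,125)])
E
```

```text
t 1.9 tcp [442.5 229.2 320.6] F [1.3 1.  0.6] w 64.75196436988884
[571.4  23.8 320. ] -> [0.0005, 0.195, -0.1442] [-0.0, -0.04, 0.06]
[571.4  23.8 197. ] -> [0.1235, 0.1951, -0.1441] [-0.0, -0.04, 0.06]
```

Call:
{"op": "drive_tool", "data": {"steps": [[0.76,[0,0.039,-0.029],[0,0,0]],[0.76,[0,0.078,-0.058],[0,0,0]],[0.76,[0,0.117,-0.087],[0,0,0]],[0.76,[0,0.156,-0.116],[0,0,0]],[0.76,[0,0.195,-0.144],[0,0,0]],[0.76,[0.04,0.195,-0.144],[0,0,0]],[0.76,[0.08,0.195,-0.144],[0,0,0]],[0.76,[0.11,0.195,-0.144],[0,0,0]],[0.76,[0.123,0.195,-0.144],[0,0,0]],[0.76,[0.123,0.195,-0.144],[0,0,0]]]}}

```text
t: 2.9
tool_pos: [570.6, 23.7, 196.2]
tcp_rot: [6.5, 89.9, -177.9]
contact_force: [-0.6, -0.2, 0.2]
grip_width: 64.9
```

```bash
python3 - <<'E'
from h import *
import cv2
plan([bp(-65,125)])
a=vision.capture("scene")[90:260,130:370]
cv2.imwrite("pics/s2.png",cv2.resize(a,None,fx=3.3,fy=3.3,interpolation=cv2.INTER_CUBIC)[:,:,::-1])
E
```

```text
t 2.9 tcp [570.6  23.7 196.2] F [-0.6 -0.2  0.2] w 64.93283539469793
[571.4  23.8 197. ] -> [-0.0008, -0.0002, -0.0008] [-0.0, 0.11, -0.01]
```

View pics/s2.png

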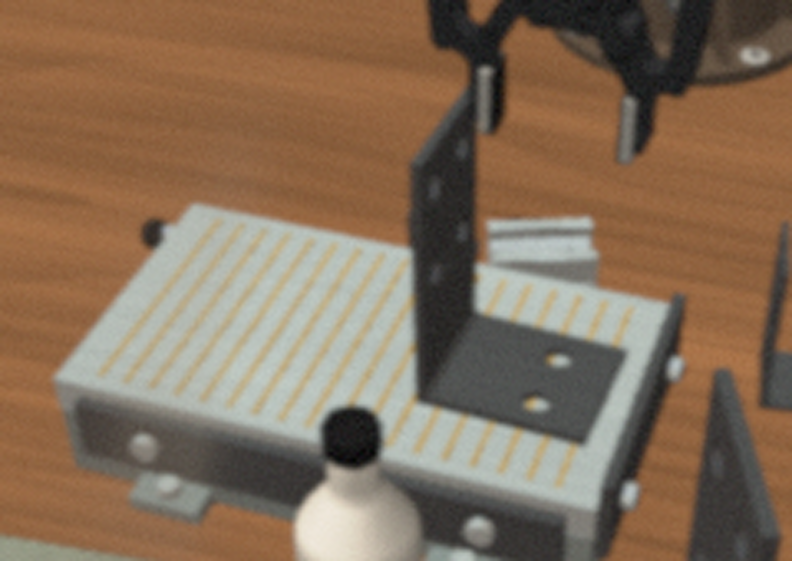

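Call:
{"op": "drive_tool", "data": {"steps": [[0.76,[-0.015,0.005,0],[0,0,0]],[0.76,[-0.015,0.01,0],[0,0,0]],[0.76,[-0.015,0.013,0],[0,0,0]],[0.76,[-0.015,0.016,0],[0,0,0]],[0.76,[-0.015,0.019,0],[0,0,0]],[0.76,[-0.015,0.022,0],[0,0,0]],[0.76,[-0.015,0.025,0],[0,0,0]],[0.76,[-0.015,0.028,0],[0,0,0]],[0.76,[-0.015,0.031,0],[0,0,0]],[0.76,[-0.015,0.034,0],[0,0,0]],[0.76,[-0.015,0.037,0],[0,0,0]],[0.76,[-0.015,0.037,0],[0,0,0]]]}}

```text
t: 4.15
tool_pos: [568.8, -13.4, 213.0]
tcp_rot: [-152.7, 89.9, 22.9]
contact_force: [0.3, 0.0, -0.4]
grip_width: 64.9
```

```bash
cat >> h.py <<'E'
import cv2
from scipy.optimize import minimize
def boxpts(lo,hi): return np.array([[x,y,z] for x in(lo[0],hi[0]) for y in(lo[1],hi[1]) for z in(lo[2],hi[2])],float)
LEG=boxpts((-6,-40,0),(0,40,160));FOOT=boxpts((-100,-40,0),(0,40,6))
def render(cam,th,slide,up=0,yw=None):
    p=vision.camera_params(cam);T=np.linalg.inv(np.array(p["world_from_camera"]))
    Rb=(R.from_euler("z",np.degrees(yaw) if yw is None else yw,degrees=True)*R.from_euler("y",th,degrees=True)).as_matrix()
    m=np.zeros((420,560),np.uint8);o=H+bx*slide+[0,0,up]
    for B in(LEG,FOOT):
        c=(B@Rb.T+o)@T[:3,:3].T+T[:3,3]
        uv=np.c_[p["fx"]*c[:,0]/c[:,2]+p["cx"],p["fy"]*c[:,1]/c[:,2]+p["cy"]]
        cv2.fillConvexPoly(m,cv2.convexHull((uv*16).round().astype(np.int32)),1,shift=4)
    return m>0
def fit(cam="scene",th0=10,s0=0,span=14,save=None):
    im=vision.capture(cam)
    if save: cv2.imwrite(save,im[:,:,::-1])
    ds=vision.outline_of("bracket",cam)
    iou=lambda m,r:(m&r).sum()/max(1,(m|r).sum())
    best=(0,)
    for d in ds:
        for th in np.arange(th0-span,th0+span+1,1.):
            for s in np.arange(s0-12,s0+13,3.):
                v=iou(d["mask"],render(cam,th,s))
                if v>best[0]: best=(v,th,s,d)
    if len(best)<2: print("no fit",len(ds));return
    v,th,s,d=best
    q=max((iou(d["mask"],render(cam,a,b)),a,b) for a in np.arange(th-1.5,th+1.6,.5) for b in np.arange(s-3,s+3.1,1))
    print(cam,"iou %.3f theta %.1f slide %.1f"%q, "conf",round(d["conf"],2));return q
E
python3 - <<'E'
from h import *
plan([]);fit("scene",10);fit("top",10)
E
```

```text
t 4.15 tcp [568.8 -13.4 213. ] F [ 0.3  0.  -0.4] w 64.91370181162021
scene iou 0.923 theta -0.5 slide 1.0 conf 0.89
no fit 0
```

```bash
python3 - <<'E'
from h import *
a=vision.capture("scene")
r=render("scene",-.5,1.).astype(np.uint8)
a=a[:,:,::-1].copy();cv2.drawContours(a,cv2.findContours(r,0,2)[0],-1,(0,255,0),1)
cv2.imwrite("pics/s3.png",cv2.resize(a[70:240,190:360],None,fx=3.3,fy=3.3,interpolation=cv2.INTER_CUBIC))
E
```

```text
(no output)
```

View pics/s3.png

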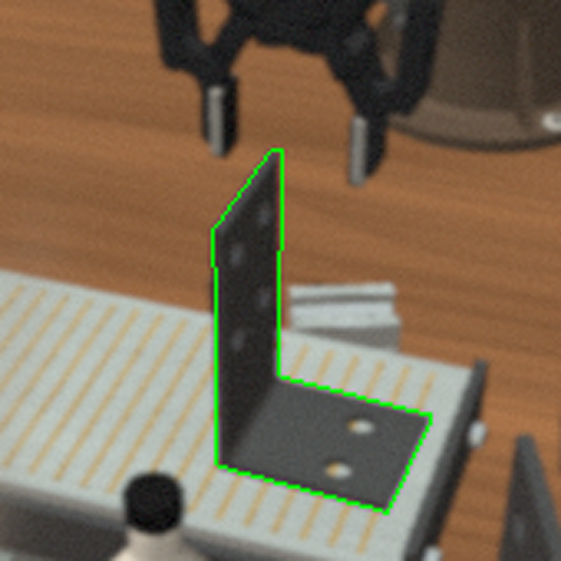

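```bash
python3 - <<'E'
from h import *
p=vision.camera_params("scene");T=np.linalg.inv(np.array(p["world_from_camera"]))
o=robot.get_obs();print(o["tool_pos"],o["joints"])
M=R.from_euler("xyz",o["tcp_rot"],degrees=True).as_matrix();print(M)
for d in (0,30,-30):
  for b in (0,8,20,30,40,60):
    c=T[:3,:3]@(o["tool_pos"]+M[:,1]*d-M[:,0]*b)+T[:3,3];print(d,b,(c[:2]/c[2]*470.7+[277.1,210.5]))
for n in ("scene","top"):
  pass
cv2.imwrite("pics/w1.png",vision.capture("wrist")[:,:,::-1])
cv2.imwrite("pics/t1.png",vision.capture("top")[:,:,::-1])
E
```

```text
[568.9 -12.9 213. ] [ 18.4  10.  -11.7  -0.  -68.2  67.3]
[[ 0.  -0.1 -1. ]
 [ 0.  -1.   0.1]
 [-1.  -0.  -0. ]]
0 0 [278.6 139.4]
0 8 [278.7 135.5]
0 20 [278.8 129.4]
0 30 [278.9 124.2]
0 40 [279. 119.]
0 60 [279.1 108.2]
30 0 [262.2 135.8]
30 8 [262.2 131.9]
30 20 [262.1 125.8]
30 30 [262.  120.7]
30 40 [262.  115.5]
30 60 [261.8 104.7]
-30 0 [295.4 143.1]
-30 8 [295.6 139.1]
-30 20 [295.8 133. ]
-30 30 [296.1 127.9]
-30 40 [296.3 122.6]
-30 60 [296.8 111.8]
```

View pics/t1.png

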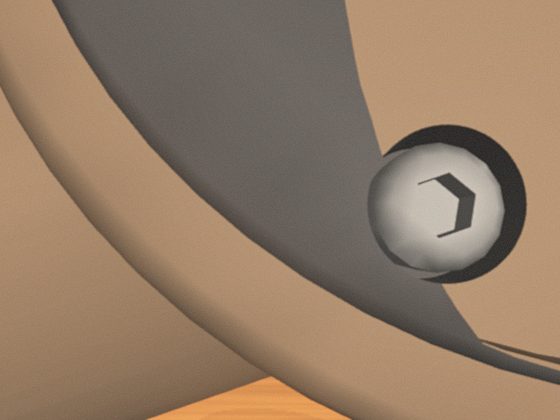

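View pics/w1.png

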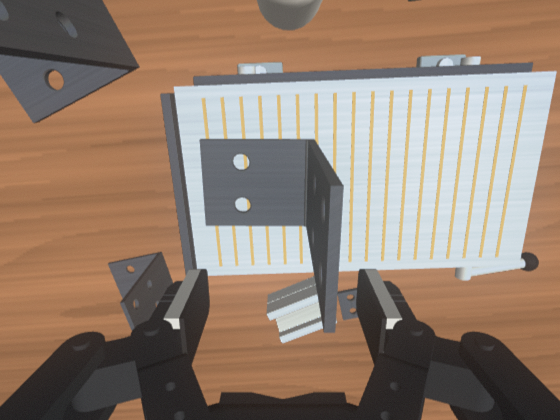

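```bash
python3 - <<'E'
from h import *
p=vision.camera_params("wrist");print({k:(np.array(v).round(3) if k=="mount" else v) for k,v in p.items()})
Tm=np.linalg.inv(np.array(p["mount"]))
o=robot.get_obs();M=R.from_euler("xyz",o["tcp_rot"],degrees=True).as_matrix()
def pj(q): # tool coords
    c=Tm[:3,:3]@q+Tm[:3,3];return c[:2]/c[2]*[p["fx"],p["fy"]]+[p["cx"],p["cy"]]
for n,w in dict(legtopL=bp(0,160,40),legtopR=bp(0,160,-40),toeL=bp(-100,6,40),toeR=bp(-100,6,-40)).items(): print(n,pj(M.T@(w-o["tool_pos"])))
for b in (0,20,40): print(b,[pj(np.array([-b,s*d,0])).round() for s in(1,-1) for d in (32.5,45)])
E
```

```text
{'fx': 355.87864557812526, 'fy': 355.87864557812526, 'cx': 282.43972314025063, 'cy': 208.12298185827507, 'mount': array([[  -0. ,   -0.3,    0.9, -176.4],
       [   1. ,   -0. ,    0. ,    0.3],
       [   0. ,    0.9,    0.3,  -82.6],
       [   0. ,    0. ,    0. ,    1. ]])}
legtopL [343.3 187.1]
legtopR [335.  333.3]
toeL [199.3 140.5]
toeR [205.6 226.4]
0 [array([341., 249.]), array([364., 249.]), array([222., 249.]), array([199., 249.])]
20 [array([348., 266.]), array([373., 266.]), array([215., 266.]), array([190., 266.])]
40 [array([356., 288.]), array([384., 288.]), array([207., 288.]), array([179., 288.])]
```

Call:
{"op": "drive_tool", "data": {"steps": [[0.76,[0,-0.02,0],[0,0,0]],[0.76,[0,-0.037,0],[0,0,0]],[0.76,[0.02,-0.037,0],[0,0,0]],[0.76,[0.039,-0.036,0],[0,0,0]],[0.76,[0.039,-0.03,0],[0,0,0]],[0.76,[0.039,-0.026,0],[0,0,0]],[0.76,[0.039,-0.022,0],[0,0,0]],[0.76,[0.039,-0.018,0],[0,0,0]],[0.76,[0.039,-0.014,0],[0,0,0]],[0.76,[0.039,-0.01,0],[0,0,0]],[0.76,[0.039,-0.006,0],[0,0,0]],[0.76,[0.039,-0.003,0],[0,0,0]]]}}

```text
t: 5.7
tool_pos: [569.2, -10.3, 174.1]
tcp_rot: [-152.5, 89.9, 23.2]
contact_force: [-0.3, 0.8, -0.2]
grip_width: 64.9
```

```bash
python3 - <<'E'
from h import *
plan([]);fit("scene",8)
E
```

```text
t 5.7 tcp [569.2 -10.3 174.1] F [-0.3  0.8 -0.2] w 64.87023567239814
scene iou 0.892 theta 7.5 slide 1.0 conf 0.61
```

```bash
cat >> h.py <<'E'
B=38.;SL=1.0
def leg(th,r,W=48): # TCP pose so right tip corner touches leg
    t=np.radians(th);return bp(r*np.sin(t)-6*np.cos(t)-W+SL, r*np.cos(t)+6*np.sin(t)-B)
def foot(th,s,W=48): # left tip corner on foot's inner face
    t=np.radians(th);return bp(-s*np.cos(t)+6*np.sin(t)+W+SL, s*np.sin(t)+6*np.cos(t)-B)
E
python3 - <<'E'
from h import *
plan([leg(a,r) for a,r in zip(np.linspace(9,19,11),np.linspace(140,50,11))])
E
```

```text
t 5.8 tcp [569.1 -10.3 174. ] F [ 0.1 -0.1 -0.3] w 64.71601281241004
[568.9 -10.1 173.2] -> [0.0007, -0.0002, 0.0002] [0.0, -0.04, 0.02]
[568.8 -10.9 164.1] -> [0.0099, 0.0006, 0.0002] [0.0, -0.04, 0.02]
[568.8 -11.5 154.9] -> [0.0191, 0.0012, 0.0002] [0.0, -0.04, 0.02]
[568.7 -11.7 145.8] -> [0.0282, 0.0014, 0.0002] [0.0, -0.04, 0.02]
[568.7 -11.6 136.7] -> [0.0373, 0.0013, 0.0002] [0.0, -0.04, 0.02]
[568.8 -11.2 127.6] -> [0.0463, 0.001, 0.0003] [0.0, -0.04, 0.02]
[568.8 -10.6 118.6] -> [0.0553, 0.0003, 0.0003] [0.0, -0.04, 0.02]
[568.9  -9.5 109.7] -> [0.0643, -0.0007, 0.0003] [0.0, -0.04, 0.02]
[569.   -8.2 100.8] -> [0.0732, -0.002, 0.0003] [0.0, -0.04, 0.02]
[569.1  -6.6  92. ] -> [0.082, -0.0037, 0.0003] [0.0, -0.04, 0.02]
[569.3  -4.7  83.2] -> [0.0907, -0.0056, 0.0003] [0.0, -0.04, 0.02]
```

Call:
{"op": "drive_tool", "data": {"steps": [[0.82,[0.001,0,0],[0,0,0]],[0.82,[0.01,0.0005,0],[0,0,0]],[0.82,[0.019,0.001,0],[0,0,0]],[0.82,[0.028,0.0015,0],[0,0,0]],[0.82,[0.037,0.0013,0],[0,0,0]],[0.82,[0.046,0.001,0],[0,0,0]],[0.82,[0.055,0.0003,0],[0,0,0]],[0.82,[0.064,-0.0007,0],[0,0,0]],[0.82,[0.073,-0.002,0],[0,0,0]],[0.82,[0.078,-0.0028,0],[0,0,0]],[0.82,[0.078,-0.0028,0],[0,0,0]]]}}

```text
t: 6.9
tool_pos: [568.8, -7.4, 94.9]
tcp_rot: [6.0, 89.9, -178.4]
contact_force: [0.3, 0.4, 0.0]
grip_width: 69.7
```

```bash
python3 - <<'E'
from h import *
plan([leg(a,r) for a,r in ((18,63),(19,52),(20,48),(21,46))]);fit("scene",16,save="pics/s5f.png")
E
```

```text
t 6.9 tcp [568.8  -7.4  94.9] F [0.3 0.4 0. ] w 69.70642271078499
[569.   -7.9  95.8] -> [-0.0008, 0.0004, -0.0003] [0.01, 0.05, -0.01]
[569.2  -5.4  85.1] -> [0.0098, -0.0021, -0.0003] [0.01, 0.05, -0.01]
[569.3  -4.9  81.2] -> [0.0138, -0.0026, -0.0003] [0.01, 0.05, -0.01]
[569.2  -5.   79.1] -> [0.0158, -0.0025, -0.0003] [0.01, 0.05, -0.01]
scene iou 0.748 theta 20.0 slide 0.0 conf 0.76
```

```bash
python3 - <<'E'
from h import *
a=cv2.imread("pics/s5f.png")
for th,c in((17.5,(0,255,0)),(20,(0,0,255))):
    cv2.drawContours(a,cv2.findContours(render("scene",th,.5).astype(np.uint8),0,2)[0],-1,c,1)
cv2.imwrite("pics/s5.png",cv2.resize(a[80:240,190:360],None,fx=3.5,fy=3.5,interpolation=cv2.INTER_CUBIC))
E
```

```text
(no output)
```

View pics/s5.png

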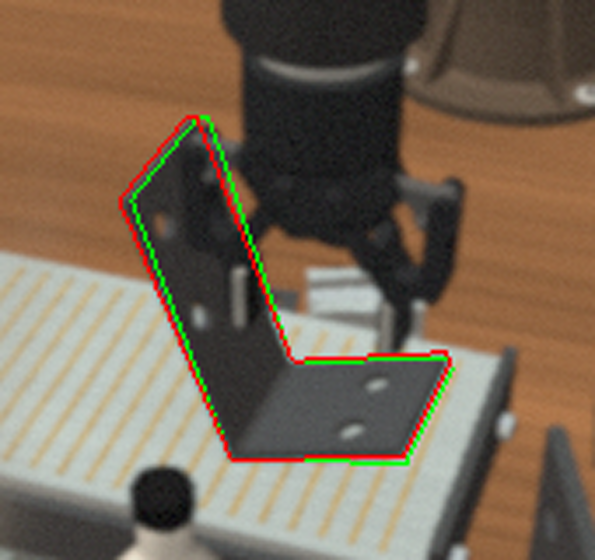

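Call:
{"op": "drive_tool", "data": {"steps": [[0.82,[0.004,-0.0014,0],[0,0,0]],[0.82,[0.008,-0.0028,0],[0,0,0]],[0.82,[0.012,-0.0042,0],[0,0,0]],[0.82,[0.016,-0.0056,0],[0,0,0]],[0.82,[0.016,-0.0056,0],[0,0,0]]]}}

```text
t: 7.5
tool_pos: [569.5, -1.8, 79.3]
tcp_rot: [3.8, 90.0, 179.4]
contact_force: [0.1, 0.4, -0.1]
grip_width: 69.8
```

```bash
python3 - <<'E'
from h import *
SL=.5
plan([leg(a,6+96*np.sin(np.radians(a))+3) for a in range(17,28)]+[foot(a,95) for a in (20,25,30)]);fit("scene",18,save="pics/s6f.png")
E
```

```text
t 7.5 tcp [569.5  -1.8  79.3] F [ 0.1  0.4 -0.1] w 69.81540291185036
[569.7   0.8  71.2] -> [0.0081, -0.0025, -0.0] [0.02, 0.02, -0.0]
[569.6  -0.4  72.6] -> [0.0066, -0.0014, -0.0] [0.02, 0.02, -0.0]
[569.5  -1.5  74. ] -> [0.0053, -0.0002, -0.0] [0.02, 0.02, -0.0]
[569.4  -2.8  75.4] -> [0.0039, 0.001, -0.0] [0.02, 0.02, -0.0]
[569.3  -4.1  76.7] -> [0.0026, 0.0023, -0.0] [0.02, 0.02, -0.0]
[569.2  -5.4  77.9] -> [0.0013, 0.0036, -0.0] [0.02, 0.02, -0.0]
[569.1  -6.7  79.2] -> [0.0001, 0.005, -0.0] [0.02, 0.02, -0.0]
[569.   -8.2  80.3] -> [-0.0011, 0.0064, -0.0] [0.02, 0.02, -0.0]
[568.9  -9.6  81.5] -> [-0.0022, 0.0079, -0.0] [0.02, 0.02, -0.0]
[568.8 -11.1  82.5] -> [-0.0033, 0.0094, -0.0] [0.02, 0.02, -0.0]
[568.7 -12.6  83.6] -> [-0.0043, 0.0109, -0.0] [0.02, 0.02, -0.0]
[569.4  -2.9  72.1] -> [0.0071, 0.0011, -0.0] [0.02, 0.02, -0.0]
[569.1  -6.5  79.6] -> [-0.0003, 0.0048, -0.0] [0.02, 0.02, -0.0]
[568.8 -10.8  86.7] -> [-0.0074, 0.0091, -0.0] [0.02, 0.02, -0.0]
scene iou 0.752 theta 18.0 slide 3.0 conf 0.73
```

Call:
{"op": "drive_tool", "data": {"steps": [[0.82,[0.0005,0.001,0],[0,0,0]],[0.82,[0.0005,0.0023,0],[0,0,0]],[0.82,[0.0005,0.0036,0],[0,0,0]],[0.82,[0,0.005,0],[0,0,0]],[0.82,[-0.001,0.0064,0],[0,0,0]],[0.82,[-0.002,0.0079,0],[0,0,0]],[0.82,[-0.003,0.0094,0],[0,0,0]],[0.82,[-0.004,0.0105,0],[0,0,0]],[0.82,[-0.004,0.0105,0],[0,0,0]]]}}

```text
t: 8.5
tool_pos: [569.2, -12.5, 84.2]
tcp_rot: [-177.5, 90.0, -1.8]
contact_force: [-0.5, -1.6, 2.4]
grip_width: 70.2
```

```bash
python3 - <<'E'
from h import *
plan([foot(a,95) for a in (26,28,30,32,35,40)]);fit("scene",26,save="pics/s7f.png")
E
```

```text
t 8.5 tcp [569.2 -12.5  84.2] F [-0.5 -1.6  2.4] w 70.21793547931536
[569.1  -7.3  81. ] -> [0.0032, -0.0052, 0.0005] [0.02, -0.05, 0.0]
[568.9  -9.   83.9] -> [0.0003, -0.0035, 0.0005] [0.02, -0.05, 0.0]
[568.8 -10.8  86.7] -> [-0.0025, -0.0017, 0.0005] [0.02, -0.05, 0.0]
[568.7 -12.7  89.4] -> [-0.0052, 0.0002, 0.0005] [0.02, -0.05, 0.0]
[568.4 -15.7  93.4] -> [-0.0092, 0.0032, 0.0005] [0.02, -0.05, 0.0]
[568.  -21.1  99.7] -> [-0.0154, 0.0087, 0.0005] [0.02, -0.05, 0.0]
scene iou 0.847 theta 33.5 slide 1.0 conf 0.7
```

```bash
sed -i 's/^B=38.;SL=1.0/B=41.;SL=1.0/' h.py; python3 - <<'E'
from h import *
plan([foot(a,92.5) for a in np.arange(31,49,1.5)])
E
```

```text
t 8.6 tcp [569.1 -12.4  84. ] F [-0.6 -0.9  0.3] w 69.97153278933483
[568.6 -13.9  83.8] -> [0.0002, 0.0015, 0.0004] [0.02, -0.04, 0.01]
[568.5 -15.3  85.8] -> [-0.0017, 0.0029, 0.0004] [0.02, -0.04, 0.01]
[568.3 -16.7  87.7] -> [-0.0037, 0.0044, 0.0004] [0.02, -0.04, 0.01]
[568.2 -18.2  89.6] -> [-0.0056, 0.0059, 0.0004] [0.02, -0.04, 0.01]
[568.1 -19.8  91.5] -> [-0.0074, 0.0075, 0.0004] [0.02, -0.04, 0.01]
[568.  -21.4  93.3] -> [-0.0093, 0.0091, 0.0004] [0.02, -0.04, 0.01]
[567.9 -23.   95.1] -> [-0.011, 0.0107, 0.0004] [0.02, -0.04, 0.01]
[567.7 -24.7  96.8] -> [-0.0128, 0.0124, 0.0004] [0.02, -0.04, 0.01]
[567.6 -26.5  98.5] -> [-0.0145, 0.0142, 0.0004] [0.02, -0.04, 0.01]
[567.5 -28.3 100.1] -> [-0.0161, 0.016, 0.0004] [0.02, -0.04, 0.01]
[567.3 -30.1 101.7] -> [-0.0177, 0.0178, 0.0004] [0.02, -0.04, 0.01]
[567.2 -32.  103.3] -> [-0.0192, 0.0197, 0.0004] [0.02, -0.04, 0.01]
```

Call:
{"op": "drive_tool", "data": {"steps": [[0.82,[-0.001,0.0015,0],[0,0,0]],[0.82,[-0.002,0.0029,0],[0,0,0]],[0.82,[-0.0037,0.0044,0],[0,0,0]],[0.82,[-0.0056,0.0059,0],[0,0,0]],[0.82,[-0.0074,0.0075,0],[0,0,0]],[0.82,[-0.0093,0.0091,0],[0,0,0]],[0.82,[-0.011,0.0107,0],[0,0,0]],[0.82,[-0.0128,0.0124,0],[0,0,0]],[0.82,[-0.0145,0.0142,0],[0,0,0]],[0.82,[-0.0161,0.016,0],[0,0,0]],[0.82,[-0.0177,0.0178,0],[0,0,0]]]}}

```text
t: 9.7
tool_pos: [567.6, -30.4, 101.7]
tcp_rot: [165.8, 90.0, -18.5]
contact_force: [0.1, -3.2, 0.3]
grip_width: 70.2
```

```bash
python3 - <<'E'
from h import *
plan([foot(a,92.5) for a in np.arange(46,64,1.5)]);q=fit("scene",47,save="pics/s8f.png")
a=cv2.imread("pics/s8f.png")
cv2.drawContours(a,cv2.findContours(render("scene",q[1],q[2]).astype(np.uint8),0,2)[0],-1,(0,255,0),1)
cv2.imwrite("pics/s8.png",cv2.resize(a[80:240,170:340],None,fx=3.5,fy=3.5,interpolation=cv2.INTER_CUBIC))
E
```

```text
t 9.7 tcp [567.6 -30.4 101.7] F [ 0.1 -3.2  0.3] w 70.20530643330899
[567.3 -30.1 101.7] -> [0.0, -0.0003, 0.0003] [0.01, -0.02, -0.01]
[567.2 -32.  103.3] -> [-0.0015, 0.0015, 0.0003] [0.01, -0.02, -0.01]
[567.  -33.9 104.7] -> [-0.003, 0.0035, 0.0003] [0.01, -0.02, -0.01]
[566.9 -35.8 106.2] -> [-0.0045, 0.0054, 0.0003] [0.01, -0.02, -0.01]
[566.7 -37.8 107.6] -> [-0.0058, 0.0074, 0.0003] [0.01, -0.02, -0.01]
[566.6 -39.8 108.9] -> [-0.0072, 0.0094, 0.0003] [0.01, -0.02, -0.01]
[566.4 -41.9 110.2] -> [-0.0085, 0.0115, 0.0003] [0.01, -0.02, -0.01]
[566.3 -43.9 111.4] -> [-0.0097, 0.0136, 0.0003] [0.01, -0.02, -0.01]
[566.1 -46.1 112.6] -> [-0.0109, 0.0157, 0.0003] [0.01, -0.02, -0.01]
[566.  -48.2 113.7] -> [-0.012, 0.0178, 0.0003] [0.01, -0.02, -0.01]
[565.8 -50.4 114.8] -> [-0.0131, 0.02, 0.0003] [0.01, -0.02, -0.01]
[565.6 -52.6 115.8] -> [-0.0141, 0.0222, 0.0003] [0.01, -0.02, -0.01]
scene iou 0.897 theta 51.0 slide -1.0 conf 0.9
```

View pics/s8.png

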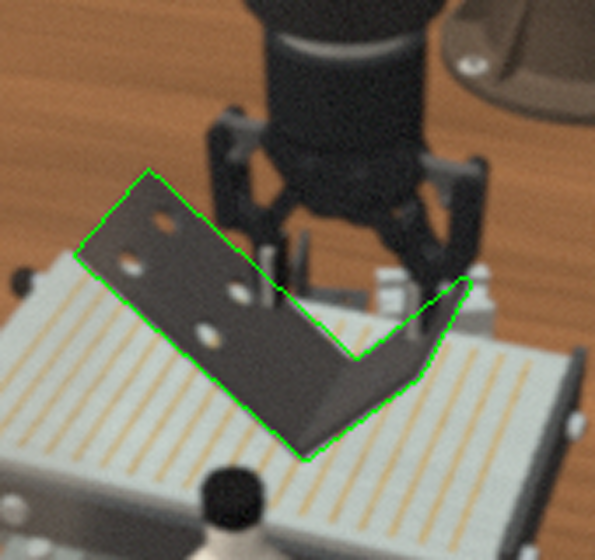

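```bash
sed -i 's/SL=1.0/SL=-1.0/' h.py; python3 - <<'E'
from h import *
plan([foot(a,86+(a-51)*.1,40) for a in np.arange(51,70,1.5)])
E
```

```text
t 9.8 tcp [567.7 -30.4 101.9] F [-0.4 -3.2 -0. ] w 70.06664828863397
[567.3 -30.6 101.6] -> [0.0003, 0.0002, 0.0004] [0.01, -0.04, 0.0]
[567.2 -32.3 103. ] -> [-0.0011, 0.0019, 0.0004] [0.01, -0.04, 0.0]
[567.  -34.1 104.3] -> [-0.0025, 0.0037, 0.0004] [0.01, -0.04, 0.0]
[566.9 -36.  105.6] -> [-0.0038, 0.0056, 0.0004] [0.01, -0.04, 0.0]
[566.7 -37.9 106.9] -> [-0.005, 0.0075, 0.0004] [0.01, -0.04, 0.0]
[566.6 -39.8 108.1] -> [-0.0062, 0.0094, 0.0004] [0.01, -0.04, 0.0]
[566.4 -41.7 109.3] -> [-0.0074, 0.0114, 0.0004] [0.01, -0.04, 0.0]
[566.3 -43.7 110.4] -> [-0.0085, 0.0134, 0.0004] [0.01, -0.04, 0.0]
[566.1 -45.7 111.4] -> [-0.0096, 0.0154, 0.0004] [0.01, -0.04, 0.0]
[566.  -47.8 112.4] -> [-0.0106, 0.0174, 0.0004] [0.01, -0.04, 0.0]
[565.8 -49.9 113.4] -> [-0.0115, 0.0195, 0.0004] [0.01, -0.04, 0.0]
[565.7 -52.  114.3] -> [-0.0124, 0.0216, 0.0004] [0.01, -0.04, 0.0]
[565.5 -54.1 115.1] -> [-0.0133, 0.0238, 0.0004] [0.01, -0.04, 0.0]
```

Call:
{"op": "drive_tool", "data": {"steps": [[0.82,[-0.0011,0.0015,0],[0,0,0]],[0.82,[-0.0025,0.0035,0],[0,0,0]],[0.82,[-0.0038,0.0055,0],[0,0,0]],[0.82,[-0.005,0.0075,0],[0,0,0]],[0.82,[-0.0062,0.0094,0],[0,0,0]],[0.82,[-0.0074,0.0114,0],[0,0,0]],[0.82,[-0.0085,0.0134,0],[0,0,0]],[0.82,[-0.0096,0.0154,0],[0,0,0]],[0.82,[-0.0106,0.0174,0],[0,0,0]],[0.82,[-0.0115,0.0195,0],[0,0,0]],[0.82,[-0.0124,0.0216,0],[0,0,0]]]}}

```text
t: 10.9
tool_pos: [565.9, -52.2, 114.3]
tcp_rot: [169.9, 90.0, -14.4]
contact_force: [0.4, -3.8, -0.5]
grip_width: 70.0
```

```bash
python3 - <<'E'
from h import *
q=fit("scene",67,save="pics/s9f.png")
plan([foot(a,87+(a-67)*.1,40) for a in np.arange(67,92,1.5)])
E
```

```text
scene iou 0.950 theta 66.0 slide -1.0 conf 0.63
t 11.0 tcp [565.9 -52.3 114.3] F [-0.8 -4.4 -0.5] w 70.2533608884908
[565.7 -51.5 113.4] -> [0.0009, -0.0007, 0.0003] [-0.01, -0.03, -0.0]
[565.5 -53.6 114.3] -> [0.0001, 0.0014, 0.0003] [-0.01, -0.03, -0.0]
[565.4 -55.7 115.1] -> [-0.0007, 0.0035, 0.0003] [-0.01, -0.03, -0.0]
[565.2 -57.9 115.8] -> [-0.0015, 0.0057, 0.0003] [-0.01, -0.03, -0.0]
[565.  -60.1 116.5] -> [-0.0022, 0.0079, 0.0003] [-0.01, -0.03, -0.0]
[564.9 -62.3 117.2] -> [-0.0028, 0.0101, 0.0003] [-0.01, -0.03, -0.0]
[564.7 -64.5 117.7] -> [-0.0034, 0.0123, 0.0003] [-0.01, -0.03, -0.0]
[564.5 -66.7 118.3] -> [-0.0039, 0.0145, 0.0003] [-0.01, -0.03, -0.0]
[564.4 -69.  118.7] -> [-0.0044, 0.0168, 0.0003] [-0.01, -0.03, -0.0]
[564.2 -71.2 119.1] -> [-0.0048, 0.0191, 0.0003] [-0.01, -0.03, -0.0]
[564.  -73.5 119.5] -> [-0.0051, 0.0214, 0.0003] [-0.01, -0.03, -0.0]
[563.8 -75.8 119.8] -> [-0.0054, 0.0237, 0.0003] [-0.01, -0.03, -0.0]
[563.7 -78.1 120. ] -> [-0.0056, 0.026, 0.0003] [-0.01, -0.03, -0.0]
[563.5 -80.4 120.2] -> [-0.0058, 0.0283, 0.0003] [-0.01, -0.03, -0.0]
[563.3 -82.8 120.3] -> [-0.0059, 0.0306, 0.0003] [-0.01, -0.03, -0.0]
[563.1 -85.1 120.3] -> [-0.006, 0.033, 0.0003] [-0.01, -0.03, -0.0]
[563.  -87.4 120.3] -> [-0.0059, 0.0353, 0.0003] [-0.01, -0.03, -0.0]
```

Call:
{"op": "drive_tool", "data": {"steps": [[0.82,[-0.0003,0.0018,0],[0,0,0]],[0.82,[-0.001,0.0038,0],[0,0,0]],[0.82,[-0.0016,0.0058,0],[0,0,0]],[0.82,[-0.0022,0.0079,0],[0,0,0]],[0.82,[-0.0028,0.0101,0],[0,0,0]],[0.82,[-0.0034,0.0123,0],[0,0,0]],[0.82,[-0.0039,0.0145,0],[0,0,0]],[0.82,[-0.0044,0.0168,0],[0,0,0]],[0.82,[-0.0048,0.0191,0],[0,0,0]],[0.82,[-0.0051,0.0214,0],[0,0,0]],[0.82,[-0.0053,0.0234,0],[0,0,0]]]}}

```text
t: 12.1
tool_pos: [564.4, -75.9, 119.9]
tcp_rot: [173.9, 89.9, -10.4]
contact_force: [-0.9, -3.3, 6.4]
grip_width: 70.1
```

```bash
python3 - <<'E'
from h import *
q=fit("scene",82,save="pics/s10f.png")
plan([foot(a,90,40) for a in (82,84,86,88,90,92,94)])
E
```

```text
scene iou 0.071 theta 97.5 slide 15.0 conf 0.43
t 12.2 tcp [564.4 -76.  120. ] F [-1.5 -2.9  5.5] w 69.97621050175282
[564.  -73.3 121. ] -> [-0.001, -0.0026, 0.0005] [-0.02, -0.06, -0.01]
[563.8 -76.5 121.1] -> [-0.0012, 0.0005, 0.0005] [-0.02, -0.06, -0.01]
[563.6 -79.6 121.2] -> [-0.0012, 0.0037, 0.0005] [-0.02, -0.06, -0.01]
[563.3 -82.7 121.2] -> [-0.0012, 0.0068, 0.0005] [-0.02, -0.06, -0.01]
[563.1 -85.9 121. ] -> [-0.001, 0.01, 0.0005] [-0.02, -0.06, -0.01]
[562.8 -89.  120.7] -> [-0.0008, 0.0131, 0.0005] [-0.02, -0.06, -0.01]
[562.6 -92.1 120.4] -> [-0.0004, 0.0162, 0.0005] [-0.02, -0.06, -0.01]
```

```bash
python3 - <<'E'
from h import *
q=fit("scene",82,save="pics/s11f.png")
a=cv2.imread("pics/s11f.png")
for th,c in((82,(0,255,0)),):cv2.drawContours(a,cv2.findContours(render("scene",th,-1).astype(np.uint8),0,2)[0],-1,c,1)
cv2.imwrite("pics/s11.png",cv2.resize(a[80:240,150:320],None,fx=3.5,fy=3.5,interpolation=cv2.INTER_CUBIC))
E
```

```text
scene iou 0.924 theta 79.5 slide 1.0 conf 0.85
```

View pics/s11.png

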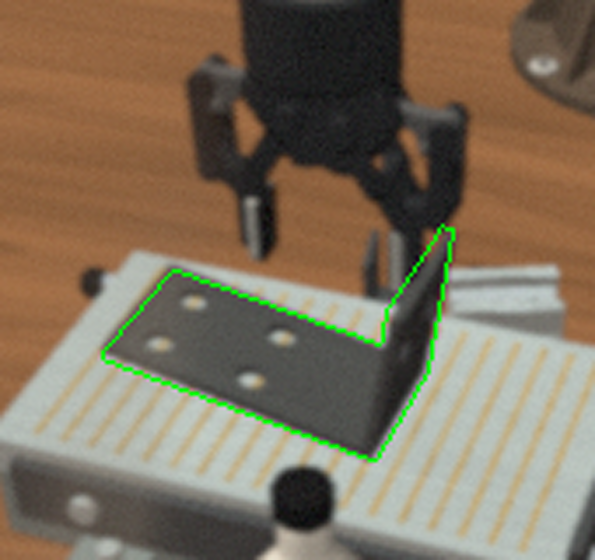

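Call:
{"op": "drive_tool", "data": {"steps": [[0.82,[-0.001,0.0005,0],[0,0,0]],[0.82,[-0.002,0.001,0],[0,0,0]],[0.82,[-0.003,0.002,0],[0,0,0]],[0.82,[-0.0035,0.0035,0],[0,0,0]],[0.82,[-0.0035,0.005,0],[0,0,0]],[0.82,[-0.0035,0.0065,0],[0,0,0]]]}}

```text
t: 12.9
tool_pos: [563.7, -82.5, 123.3]
tcp_rot: [162.8, 90.0, -21.6]
contact_force: [-1.3, -3.0, 0.2]
grip_width: 70.2
```

```bash
python3 - <<'E'
from h import *
q=fit("scene",85,span=8);plan([])
E
```

```text
scene iou 0.968 theta 84.5 slide 0.0 conf 0.93
t 13.0 tcp [563.6 -82.6 123.3] F [-0.3 -4.2 -1.5] w 69.98801911872714
```

Now 84.5°, held with 4 N and no slide. On to flat.

Call:
{"op": "drive_tool", "data": {"steps": [[0.82,[0,0.0012,0],[0,0,0]],[0.82,[0,0.0024,0],[0,0,0]],[0.82,[0,0.0036,0],[0,0,0]],[0.82,[0,0.0048,0],[0,0,0]],[0.82,[0,0.006,0],[0,0,0]],[0.82,[0,0.0072,0],[0,0,0]],[0.82,[0,0.0084,0],[0,0,0]],[0.82,[0,0.0096,0],[0,0,0]],[0.82,[0,0.0108,0],[0,0,0]],[0.82,[0,0.012,0],[0,0,0]],[0.82,[0,0.0135,0],[0,0,0]],[0.82,[0,0.0135,0],[0,0,0]]]}}

```text
t: 14.2
tool_pos: [563.0, -95.8, 123.4]
tcp_rot: [-170.9, 89.9, 4.7]
contact_force: [-0.1, -0.2, -0.1]
grip_width: 70.2
```

```bash
python3 - <<'E'
from h import *
q=fit("scene",89,span=6);plan([])
# refine yaw and slide
ds=vision.outline_of("bracket","scene")
b=max((max((d["mask"]&r).sum()/(d["mask"]|r).sum() for d in ds),s,y) for s in np.arange(-6,5,1.) for y in np.arange(-98,-89,.5) for r in [render("scene",90,s,yw=y)])
print("iou,slide,yaw",b)
E
```

```text
scene iou 0.953 theta 90.5 slide 0.0 conf 0.75
t 14.3 tcp [562.8 -95.8 123.4] F [ 0.1  0.4 -0.9] w 70.05251670360401
iou,slide,yaw (np.float64(0.9554828150572832), np.float64(0.0), np.float64(-94.0))
```

Call:
{"op": "drive_tool", "data": {"steps": [[0.82,[-0.01,0.025,0],[0,0,0]],[0.6,[-0.03,0.05,0],[8,0,0]],[0.52,[-0.04,0.06,0],[16,0,0]],[0.52,[-0.04,0.06,0],[24.5,0,0]],[0.52,[-0.04,0.06,0],[33,0,0]],[0.52,[-0.04,0.06,0],[41,0,0]],[0.52,[-0.04,0.06,0],[49,0,0]],[0.52,[-0.04,0.06,0],[57,0,0]],[0.52,[-0.04,0.06,0],[65,0,0]],[0.52,[-0.04,0.06,0],[73,0,0]],[0.52,[-0.04,0.06,0],[81,0,0]],[0.52,[-0.04,0.06,0],[87.8,0,0]]]}}

```text
t: 15.55
tool_pos: [558.2, -155.6, 163.4]
tcp_rot: [-87.7, 89.9, -0.2]
contact_force: [0.5, 0.3, 0.3]
grip_width: 44.2
```

```bash
cat >> h.py <<'E'
cx=np.array([-.0375,-.9993,0]);cy=np.array([.9993,-.0375,0]);ST=np.array([568.7,75.4,72])
RT=Rdown(-182.15)@R.from_euler("y",-15,degrees=True).as_matrix()
def tip(d,z,lat=0,B=38): # tip centre d mm from stop face along chuck x, z above chuck
    return ST+cx*d+cy*lat+[0,0,z]+RT[:,0]*B
def plan2(pts):
    o=robot.get_obs();M=R.from_euler("xyz",o["tcp_rot"],degrees=True).as_matrix()
    print("t",o["t"],"tcp",o["tool_pos"],"F",o["contact_force"],"w",o["grip_width"],"j",o["joints"])
    rv=R.from_matrix(M.T@RT).as_rotvec(degrees=True)
    for p in pts: print("->",(M.T@(np.array(p)-o["tool_pos"])/1000).round(4).tolist(),rv.round(2).tolist())
E
python3 - <<'E'
from h import *
print(cy@(H-ST))
plan2([tip(160,80),tip(160,35),tip(145,35)])
E
```

```text
2.166539999999955
t 15.55 tcp [ 558.2 -155.6  163.4] F [0.5 0.3 0.3] w 44.206085796273264 j [  3.8  13.  -14.6   0.  -62.3  -6.3]
-> [0.0481, -0.0013, 0.0811] [-0.34, -15.0, 0.11]
-> [0.0931, -0.0012, 0.0811] [-0.34, -15.0, 0.11]
-> [0.0931, -0.0011, 0.0961] [-0.34, -15.0, 0.11]
```

Call:
{"op": "drive_tool", "data": {"steps": [[0.52,[0.01,0,0.03],[0,-7.5,0]],[0.52,[0.03,0,0.06],[0,-15,0]],[0.52,[0.06,0,0.076],[0,-15,0]],[0.52,[0.085,-0.001,0.078],[0,-15,0]],[0.52,[0.092,-0.001,0.079],[0,-15,0]],[0.52,[0.092,-0.001,0.079],[0,-15,0]]]}}

```text
t: 16.15
tool_pos: [562.1, -76.6, 70.5]
tcp_rot: [0.3, 75.0, 87.8]
contact_force: [0.3, 0.2, 1.3]
grip_width: 44.8
```

```bash
python3 - <<'E'
from h import *
a=vision.capture("scene")[:,:,::-1].copy()
cv2.imwrite("pics/s12.png",cv2.resize(a[80:240,150:320],None,fx=3.5,fy=3.5,interpolation=cv2.INTER_CUBIC))
plan2([tip(d,35) for d in (145,140,135,130,100,60,30,20,17)])
E
```

```text
t 16.2 tcp [563.  -76.8  71.8] F [-0.4  0.5  0.4] w 44.21360108245987 j [  0.1  19.5 -13.5 -17.8 -57.6   7.1]
-> [0.0058, 0.0001, 0.0162] [-0.29, -0.02, 0.13]
-> [0.0071, 0.0001, 0.021] [-0.29, -0.02, 0.13]
-> [0.0084, 0.0001, 0.0259] [-0.29, -0.02, 0.13]
-> [0.0097, 0.0002, 0.0307] [-0.29, -0.02, 0.13]
-> [0.0175, 0.0003, 0.0597] [-0.29, -0.02, 0.13]
-> [0.0278, 0.0006, 0.0983] [-0.29, -0.02, 0.13]
-> [0.0356, 0.0007, 0.1273] [-0.29, -0.02, 0.13]
-> [0.0381, 0.0008, 0.137] [-0.29, -0.02, 0.13]
-> [0.0389, 0.0008, 0.1399] [-0.29, -0.02, 0.13]
```

View pics/s12.png

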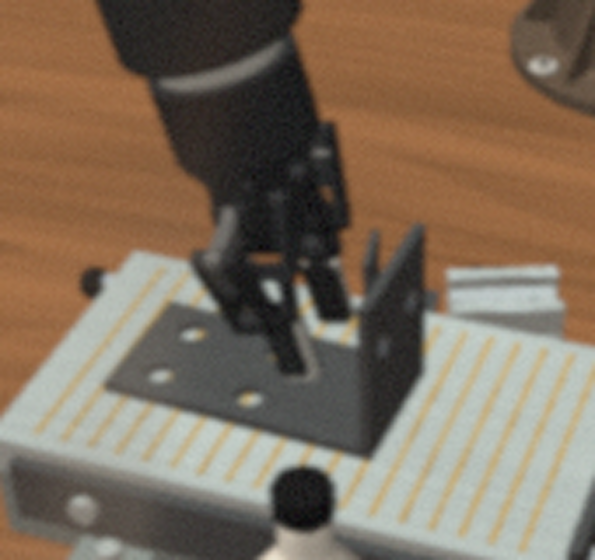

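Call:
{"op": "drive_tool", "data": {"steps": [[0.52,[0.0018,0,0.007],[0,0,0]],[0.52,[0.0037,0,0.014],[0,0,0]],[0.52,[0.0045,0,0.017],[0,0,0]],[0.52,[0.0052,0,0.0195],[0,0,0]],[0.52,[0.0059,0,0.022],[0,0,0]],[0.52,[0.0065,0,0.0245],[0,0,0]],[0.52,[0.0072,0,0.027],[0,0,0]],[0.52,[0.0079,0,0.0295],[0,0,0]],[0.52,[0.0086,0,0.032],[0,0,0]],[0.52,[0.0092,0,0.0345],[0,0,0]],[0.52,[0.0099,0,0.037],[0,0,0]],[0.52,[0.0107,0,0.04],[0,0,0]]]}}

```text
t: 17.4
tool_pos: [564.7, -36.3, 71.7]
tcp_rot: [-0.2, 75.1, 87.3]
contact_force: [-0.1, -4.0, -0.2]
grip_width: 44.2
```

```bash
cat >> h.py <<'E'
def fit90(s0,cam="scene",rng=12):
    vision.capture(cam);ds=vision.outline_of("bracket",cam)
    if not ds: print("none");return
    g=lambda ss,ys:max((max((d["mask"]&r).sum()/(d["mask"]|r).sum() for d in ds),s,y) for s in ss for y in ys for r in [render(cam,90,s,yw=y)])
    v,s,y=g(np.arange(s0-rng,s0+rng+1,2.),np.arange(-98,-88,1.));print(cam,"iou,slide,yaw",g(np.arange(s-2,s+2.1,.5),np.arange(y-1,y+1.1,.5)))
E
python3 - <<'E'
from h import *
plan2([tip(d,37) for d in (60,40,30,20,17)]);fit90(-5)
E
```

```text
t 17.4 tcp [564.7 -36.3  71.7] F [-0.1 -4.  -0.2] w 44.240375927283104 j [  4.3  18.7 -14.6 -17.9 -56.1   3.2]
-> [0.0152, 0.0006, 0.0597] [-0.31, -0.09, 0.13]
-> [0.0204, 0.0007, 0.079] [-0.31, -0.09, 0.13]
-> [0.023, 0.0007, 0.0887] [-0.31, -0.09, 0.13]
-> [0.0255, 0.0008, 0.0983] [-0.31, -0.09, 0.13]
-> [0.0263, 0.0008, 0.1012] [-0.31, -0.09, 0.13]
scene iou,slide,yaw (np.float64(0.9005924950625411), np.float64(-10.0), np.float64(-92.5))
```

Call:
{"op": "drive_tool", "data": {"steps": [[0.52,[0.001,0,0.004],[0,0,0]],[0.52,[0.0026,0,0.01],[0,0,0]],[0.52,[0.0045,0,0.017],[0,0,0]],[0.52,[0.0064,0,0.024],[0,0,0]],[0.52,[0.0083,0,0.031],[0,0,0]],[0.52,[0.0101,0,0.038],[0,0,0]],[0.52,[0.012,0,0.045],[0,0,0]],[0.52,[0.0139,0,0.052],[0,0,0]],[0.52,[0.0158,0,0.059],[0,0,0]],[0.52,[0.0176,0,0.066],[0,0,0]],[0.52,[0.019,0,0.071],[0,0,0]],[0.52,[0.02,0,0.075],[0,0,0]]]}}

```text
t: 18.7
tool_pos: [568.0, 41.5, 71.7]
tcp_rot: [-0.2, 75.1, 87.4]
contact_force: [0.4, -5.2, 0.8]
grip_width: 44.7
```

```bash
python3 - <<'E'
from h import *
plan2([tip(d,37) for d in (30,20,17)]);fit90(-87)
E
```

```text
t 18.7 tcp [568.   41.5  71.7] F [ 0.4 -5.2  0.8] w 44.675062118026716 j [ 12.4  17.8 -16.  -18.  -53.7  -4.5]
-> [0.0029, 0.0006, 0.0134] [-0.29, -0.09, 0.12]
-> [0.0055, 0.0007, 0.0231] [-0.29, -0.09, 0.12]
-> [0.0063, 0.0007, 0.026] [-0.29, -0.09, 0.12]
scene iou,slide,yaw (np.float64(0.8935081547809401), np.float64(-88.0), np.float64(-93.5))
```

Call:
{"op": "drive_tool", "data": {"steps": [[0.52,[0.001,0,0.004],[0,0,0]],[0.52,[0.0021,0,0.008],[0,0,0]],[0.52,[0.0032,0,0.012],[0,0,0]],[0.52,[0.0042,0,0.0155],[0,0,0]],[0.52,[0.0048,0,0.018],[0,0,0]],[0.52,[0.0053,0,0.02],[0,0,0]],[0.52,[0.0056,0,0.021],[0,0,0]],[0.52,[0.0059,0,0.022],[0,0,0]],[0.52,[0.0062,0,0.023],[0,0,0]],[0.52,[0.0063,0,0.0235],[0,0,0]],[0.52,[0.0063,0,0.0235],[0,0,0]]]}}

```text
t: 19.9
tool_pos: [569.0, 66.0, 71.7]
tcp_rot: [-0.1, 75.1, 87.4]
contact_force: [-0.7, -5.0, 0.8]
grip_width: 44.4
```

```bash
python3 - <<'E'
from h import *
plan2([tip(d,37) for d in (20,17)]);fit90(-112,rng=8)
E
```

```text
t 19.9 tcp [569.   66.   71.7] F [-0.7 -5.   0.8] w 44.37305442778798 j [ 14.9  17.7 -16.1 -17.9 -52.9  -6.9]
-> [-0.0008, 0.0007, -0.0006] [-0.28, -0.07, 0.12]
-> [-0.0, 0.0007, 0.0023] [-0.28, -0.07, 0.12]
scene iou,slide,yaw (np.float64(0.8598010907924286), np.float64(-113.0), np.float64(-93.0))
```

Creep in with 0.3 mm per row until the force rises.

Call:
{"op": "drive_tool", "data": {"steps": [[0.52,[0.0001,0,0.0005],[0,0,0]],[0.52,[0.0002,0,0.0009],[0,0,0]],[0.52,[0.0003,0,0.0012],[0,0,0]],[0.52,[0.0004,0,0.0015],[0,0,0]],[0.52,[0.0005,0,0.0018],[0,0,0]],[0.52,[0.0006,0,0.0021],[0,0,0]]]}}

```text
t: 20.6
tool_pos: [569.0, 67.5, 71.7]
tcp_rot: [-0.1, 75.1, 87.4]
contact_force: [-0.3, -6.3, 0.8]
grip_width: 44.4
```

Call:
{"op": "drive_tool", "data": {"steps": [[0.52,[0.0002,0,0.0006],[0,0,0]],[0.52,[0.0003,0,0.001],[0,0,0]],[0.52,[0.0004,0,0.0014],[0,0,0]],[0.52,[0.0004,0,0.0017],[0,0,0]]]}}

```text
t: 21.0
tool_pos: [569.1, 68.7, 71.7]
tcp_rot: [-0.1, 75.1, 87.4]
contact_force: [-0.7, -4.7, 0.2]
grip_width: 44.4
```

Call:
{"op": "drive_tool", "data": {"steps": [[0.52,[0.0002,0,0.0006],[0,0,0]],[0.52,[0.0003,0,0.001],[0,0,0]],[0.52,[0.0004,0,0.0014],[0,0,0]],[0.52,[0.0004,0,0.0017],[0,0,0]]]}}

```text
t: 21.4
tool_pos: [569.1, 69.5, 71.7]
tcp_rot: [-0.1, 75.2, 87.5]
contact_force: [0.5, -8.4, -0.3]
grip_width: 44.4
```

```bash
python3 - <<'E'
from h import *
plan2([]);fit90(-115,rng=8)
E
```

```text
t 21.4 tcp [569.1  69.5  71.7] F [ 0.5 -8.4 -0.3] w 44.40157639603321 j [ 15.4  17.7 -16.2 -17.8 -52.8  -7.4]
scene iou,slide,yaw (np.float64(0.8310355883295928), np.float64(-115.0), np.float64(-93.5))
```

Call:
{"op": "drive_tool", "data": {"steps": [[0.52,[0.0003,0,0.001],[0,0,0]],[0.52,[0.0004,0,0.0015],[0,0,0]],[0.52,[0.0005,0,0.0018],[0,0,0]]]}}

```text
t: 21.8
tool_pos: [569.1, 69.7, 71.7]
tcp_rot: [-0.0, 75.3, 87.5]
contact_force: [0.6, -11.0, 0.7]
grip_width: 44.3
```

Call:
{"op": "drive_tool", "data": {"steps": [[0.52,[0.0005,0,0.0018],[0,0,0]],[0.52,[0.0006,0,0.0022],[0,0,0]],[0.52,[0.0007,0,0.0026],[0,0,0]],[0.52,[0.0007,0,0.003],[0,0,0]]]}}

```text
t: 22.2
tool_pos: [569.1, 69.9, 71.7]
tcp_rot: [0.0, 75.5, 87.6]
contact_force: [-0.2, -16.8, 1.8]
grip_width: 44.3
```

Call:
{"op": "drive_tool", "data": {"steps": [[0.52,[-0.0005,0,-0.002],[0,0,0]],[0.52,[-0.0011,0,-0.004],[0,0,0]],[0.52,[-0.0021,0,-0.008],[0,0,0]],[0.52,[-0.005,0,-0.02],[0,0,0]],[0.52,[-0.012,0,-0.045],[0,0,0]],[0.52,[-0.05,0,-0.065],[0,0,0]],[0.52,[-0.095,0,-0.08],[0,0,0]],[0.52,[-0.14,0,-0.1],[0,0,0]],[0.52,[-0.18,0,-0.12],[0,0,0]],[0.52,[-0.22,0,-0.14],[0,0,0]],[0.52,[-0.24,0,-0.16],[0,0,0]],[0.52,[-0.24,0,-0.16],[0,0,0]]]}}

```text
t: 23.4
tool_pos: [560.7, -148.2, 266.7]
tcp_rot: [-1.0, 75.6, 86.5]
contact_force: [0.1, -0.4, -0.2]
grip_width: 44.6
```

```bash
python3 - <<'E'
from h import *
plan2([]);fit90(-116,rng=8);fit90(-116,"top",8)
o=robot.get_obs();M=R.from_euler("xyz",o["tcp_rot"],degrees=True).as_matrix();p=vision.camera_params("wrist")
a=vision.capture("wrist")[:,:,::-1];b=vision.capture("top")[:,:,::-1];s=vision.capture("scene")[:,:,::-1]
cv2.imwrite("pics/fw.png",a);cv2.imwrite("pics/fs.png",s)
c=cv2.resize(s[120:250,150:350],None,fx=2.0,fy=2.0,interpolation=cv2.INTER_CUBIC)
cv2.imwrite("pics/final.png",np.vstack([np.hstack([a[:300,:400],c[:260].copy() if 0 else cv2.copyMakeBorder(c,0,40,0,0,0)]),np.hstack([cv2.resize(b[150:320,210:470],(460,300)),np.zeros((300,340,3),np.uint8)])]))
E
```

```text
t 23.4 tcp [ 560.7 -148.2  266.7] F [ 0.1 -0.4 -0.2] w 44.630686686650826 j [ -6.4  12.5   2.8 -14.6 -81.3   6.2]
scene iou,slide,yaw (np.float64(0.0), np.float64(-106.0), np.float64(-88.0))
top iou,slide,yaw (np.float64(0.9097115548728452), np.float64(-116.5), np.float64(-94.0))
```

View pics/final.png

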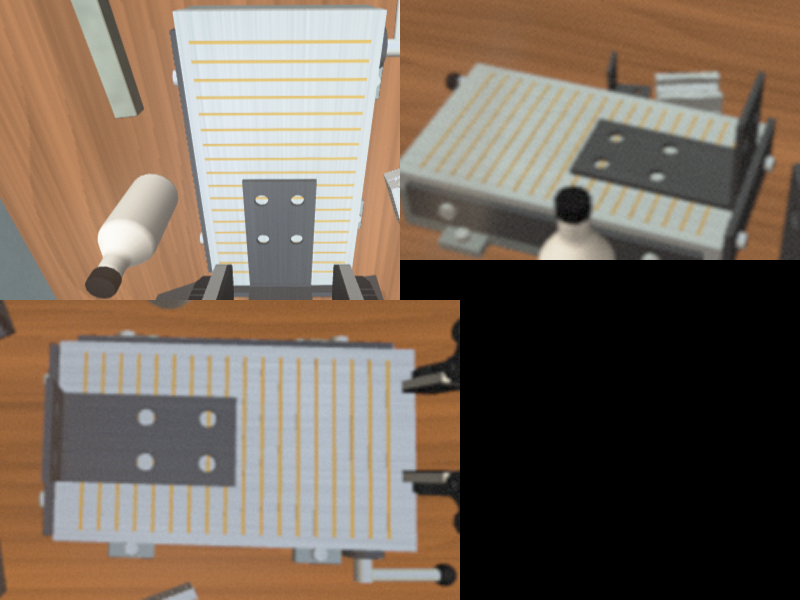

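```bash
python3 - <<'E'
from h import *
b=vision.capture("top");g=cv2.GaussianBlur(b.mean(2),(3,3),0)
P=[]
for y in range(210,250,2):
    r=np.diff(g[y,335:352]);i=r.argmax();w=r[max(0,i-1):i+2];x=335+i+.5+((w*np.arange(-1,2)).sum()/w.sum())
    p=ray("top",(x,y),78)-ST;P.append((p@cy,p@cx))
P=np.array(P);k=np.polyfit(P[:,0],P[:,1],1);print("d at mid",np.median(P[:,1]),"angle",np.degrees(np.arctan(k[0])));print(P[::3])
# stop face position (top edge z=86) at rows outside the foot
for y in (190,195,200,265,270,275):
    r=np.diff(g[y,228:256]);i=r.argmax();p=ray("top",(228+i+.5,y),86)-ST;print(y,p@cx)
for y in (190,200,265,275):
    r=np.diff(g[y,435:460]);i=np.abs(r).argmax();p=ray("top",(435.5+i,y),72)-ST;print("right end",y,p@cx)
E
```

```text
d at mid 159.04741929165147 angle 0.4015906967981224
[[ 34.  159.4]
 [ 24.5 158.7]
 [ 15.  159.6]
 [  5.6 158.9]
 [ -3.8 159. ]
 [-13.2 159. ]
 [-22.6 159. ]]
190 1.5128743799788262
195 0.22584139064831388
200 3.6535267046402478
265 1.0846589106649716
270 -0.17905397393832168
275 0.10303315105710498
right end 190 317.56583517729604
right end 200 307.9154761879316
right end 265 319.3093278627303
right end 275 319.1240213906627
```

```bash
python3 -c "
from rig import robot
print(robot.close_job())"
```

```text
the job is handed in; nothing more can be done
None
```

The bracket is lying on its back with its sole against the end stop, and I handed the job in at about 23.5 s; no verdict came back.

**How it went:** I tipped the bracket with one fingertip on the leg. The other finger held back the foot all the way down, past balance until the leg lay flat. Then I turned the gripper and slid the bracket back with both fingers, low on the foot. The push read about 5 N while it slid and rose to 17 N once seated against the stop. I then backed the arm away.

**Last checks:**
- **Position:** In the top view the leg's free end is 159 mm from the stop face (160 mm would be ideal), and the bracket is about 0.4° off square.
- **Camera fits:** The last two fits did not agree with that. The top-view outline fit gave 2° off square with an overlap of 0.91. The scene-view fit found no overlap at all. I relied on the direct edge measurement and on the push having stalled against the stop.
- **Things around the chuck:** They looked undisturbed in the last pictures. I did not measure them.
- **Robot:** It was clear of everything and reading no contact force.

**Worth knowing:** Both cameras showed the real fingertips about 40 mm short of the reported TCP, so my first push passed over the top of the leg without touching it. I corrected for this before the actual tipping.

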